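Weigh in the lock cylinders

ROBOT

A 6-joint arm with a two-finger parallel gripper is mounted at the origin on the work surface; the furniture and walls round the work are solid. World frame = base frame: x ahead of the robot, y to its left, z up, the work surface at z = 0. Lengths are in m, angles in rad, forces in N, time in s.
With the tool pointing down it reaches from about 0.35 to 0.85 m from the base axis. Payload 8.1 kg.
Tool frame: the origin (TCP) lies at the centre of the arm's flange, where the gripper is bolted on; the fingertips stand 186 mm ahead of it and the grasp point (between the pads) lies 167 mm ahead of it (robot.grasp_offset is the distance from the TCP to the grasp point, in m); z points along the fingers, y is the line along which they close (so a half turn about z gives the same grasp; the last joint's range is limited). The gripper opens to 93 mm and grips with 3 to 60 N. Pads are 15 mm wide; open, the fingers measure 128 mm over their backs; the gripper's body (75 mm by 188 mm) begins 65 mm behind the grasp point.
Start: joints at [1.157, 0.13, 1.488, -0, 1.523, -0.085], TCP at [0.194, 0.568, 0.405] pointing down, gripper open.
Joint ranges: [-2.96, 2.96], [-0.89, 2.26], [0.02, 2.5], [-1.34, 4.48], [0, 2.73], [-2.66, 2.66]. Speed limits (rad/s): [2.39, 2.39, 2.79, 3.14, 3.14, 3.14].

INTERFACE

Orientations are given as a rotation vector (axis times angle).
In Python, from plant import robot gives the robot as it stands.
- The arm moves only by the tool drive_tool, never from a script. Its argument "moves" is one flat list of numbers, 7 for each row, row after row: the finger opening in mm, from 0 to 93, then the shift along the tool's x, y, z in mm, then the turn, a rotation vector about the tool's x, y, z in degrees. A call has 1 to 8 rows; each row shifts and turns the commanded pose from where the row before left it, along the tool's axes as they then stand; what a row does not reach is not made up. A row lasts 1/10 s, in which the tool goes at most 50 mm and 8.59 degrees, less where a joint would pass 70% of its speed; a pose out of reach is approached as far as the arm can. A call is refused whole if a number of a shift passes 50 or a number of a turn 8.59, either way. A call with a gripper value outside its range is refused whole. The fingers move at their own pace and stop on an object; "grip_force" is the grip in N (left out, the last holds). Time passes only in rows, so rows that do not move let the fingers close. It gives the time, the measured TCP pose, the force, the opening and the grip force at its end, in the units of the state.
- robot.read_state(): the state, without advancing time (a new reading comes with each control period).
- robot.read_camera(name): name is "scene" or "top"; returns a dict with "color" (480x640x3 uint8, red, green, blue), "depth" (480x640 float32, m along the optical axis (not along the pixel's ray), 0 where there is no reading), "mtx" (3x3 intrinsics, pixels), "dist_coeffs" ([k1, k2, p1, p2, k3] as OpenCV has them; the pictures are not rectified), "R" (3x3) and "t" (3): a world point X has camera coordinates R X + t. Camera axes: x right, y down, z forward; pixel columns grow to the right and rows downward; lengths in m; the calibration is good to about 2 mm. A picture is of the moment at which its call begins.
- robot.close_job(): hands the job in; it is judged then, once.
The state is a dict: "t": time; "q": joint angles; "dq": joint speeds; "joint_torque": joint torques, N m; "tool_pos": TCP position; "orientation": TCP orientation; "force": force on the tool from outside, world axes, zero at the start; "wrist_torque": the same for the moment, N m; "opening": finger opening in m; "gripper_force": force on a finger pad.
Only numpy, scipy, OpenCV 4.12 (cv2) and the standard library are available. Lean on these libraries where they do the work, as an engineer would, in place of code of your own. Each camera call takes 0.05 s, during which the arm holds its last target. There are 200 camera calls.

TASK

Weigh all the lock cylinders that lie on the counter: slide the scale's left switch (power) fully over towards the round button, then set the empty tray squarely and centred on the steel platform, its long side along the platform's long side, and press the round tare button between the two switches once right down. Only then lay every lock cylinder in the tray, and when all are in, slide the right switch (hold) fully over towards the button to freeze the reading. Do not press tare with cylinders in the tray, and leave the padlock and the turned bush where they are.

Things in the scene. Friction and masses are not known exactly. Their poses are not given: they have to be found in the camera images.
- scale_platform (a point): Middle of the top of the fixed scale's steel platform: 142 mm (x) x 174 (y), 56 mm above the bench. The scale's x axis runs from its control panel (robot side) to its back, y to its left, z up. The panel's top is 43 mm above the bench; switches and button lie in a row along y, 94 mm to -x of this point; the housing is 190 (x) x 180 (y), its middle 23 mm to -x. A 0.36 m tall machine stands behind: front corner at x 0.64, y 0.15 from the robot base.
- power_nub (a point): Top middle of the left (power) switch's grey nub: 8 mm (y) x 14 (x) x 7 high, flush with the panel, in a recess 7 mm deep, 30 wide (x), 64 long (y, from +18 to +82 mm in the platform point's frame). Off, the nub stands at y = +38 mm; the 40 mm of recess on its outer side are free for a fingertip, which pushes it 12 mm to the right (scale's -y), towards the button. Axes as the scale's.
- power_switch (a joint): Position of the left slide switch (power), 0 (off) to 0.012 m (fully over); it slides to the right (scale's -y) against about 1.5 N of friction and stays where it is left.
- hold_nub (a point): Top middle of the right (hold) switch's grey nub: 8 mm (y) x 14 (x) x 7 high, flush with the panel, in a recess 7 mm deep, 30 wide (x), 64 long (y, from -18 to -82 mm in the platform point's frame). Off, the nub stands at y = -38 mm; the 40 mm of recess on its outer side are free for a fingertip, which pushes it 12 mm to the left (scale's +y), towards the button. Axes as the scale's.
- hold_switch (a joint): Position of the right slide switch (hold), 0 (off) to 0.012 m (fully over); it slides to the left (scale's +y) against about 1.5 N of friction and stays where it is left.
- tare_top (a point): Middle of the top of the white round tare button (24 mm across, standing 6 mm above the panel), half-way between the two switches. Pressed straight down 4 mm; springs back; fully down takes about 4.2 N.
- tare_button (a joint): Travel of the tare button, 0 (up) to 0.004 m (fully down).
- tray_grip (a point): Middle of the loose tray's black grip bar: 12 mm wide (x), 80 long (y), 18 high, 45 mm above the tray's underside, on two thin uprights. Aluminium tray 134 mm (x) x 156 (y), 0.2 kg, floor 3 mm thick, rim 16 mm high. A 16 mm high divider at x = 0 leaves two compartments, each 62 (x) x 150 (y), middles at x = +-33 mm; cylinders laid along y fit at x = +-36, y = +-37 mm.
- cylinder_1_mid (a point): A 17 x 60 x 24 mm lock cylinder (euro profile, brass or nickel; 0.15 kg), one of three or four. Point: its middle, 12 mm up as it stands at the start. Its y axis is its long axis, x the 17 mm width, z the 24 mm height.
- cylinder_2_mid (a point): A 17 x 60 x 24 mm lock cylinder (euro profile, brass or nickel; 0.15 kg), one of three or four. Point: its middle, 12 mm up as it stands at the start. Its y axis is its long axis, x the 17 mm width, z the 24 mm height.
- cylinder_3_mid (a point): A 17 x 60 x 24 mm lock cylinder (euro profile, brass or nickel; 0.15 kg), one of three or four. Point: its middle, 12 mm up as it stands at the start. Its y axis is its long axis, x the 17 mm width, z the 24 mm height.
- cylinder_4_mid (a point): A 17 x 60 x 24 mm lock cylinder (euro profile, brass or nickel; 0.15 kg), one of three or four. Point: its middle, 12 mm up as it stands at the start. Its y axis is its long axis, x the 17 mm width, z the 24 mm height.
- padlock_mid (a point): Middle of a brass padlock lying flat, 71 x 46 x 20 mm. A bystander.
- bushing_mid (a point): Middle of a turned, stepped bush standing upright, 28 mm across, 22 mm high. A bystander.

How it is judged:
On the way, in this order (a step that is already met when the one before it is completed fails the run):
1. the power switch (left) is slid fully over while the hold switch is still off (value of joint power_switch above 0.009 m and value of joint hold_switch below 0.004 m), for 0.2 s.
2. the tray stands squarely on the platform (x of tray_grip in the frame of scale_platform between -0.022 and 0.022 m and y of tray_grip in the frame of scale_platform between -0.022 and 0.022 m and z of tray_grip in the frame of scale_platform between 0.04 and 0.049 m and angle between the y axis of tray_grip and the y axis of scale_platform, either way round below 0.2 rad and angle between tray_grip's own z axis and vertical below 0.05 rad), for 0.3 s.
3. tare is pressed right down with the empty tray on the platform (all of step 2 and value of joint tare_button above 0.003 m and not (x of cylinder_1_mid in the frame of tray_grip between -0.066 and 0.066 m and y of cylinder_1_mid in the frame of tray_grip between -0.077 and 0.077 m and z of cylinder_1_mid in the frame of tray_grip between -0.045 and 0.01 m) and not (x of cylinder_2_mid in the frame of tray_grip between -0.066 and 0.066 m and y of cylinder_2_mid in the frame of tray_grip between -0.077 and 0.077 m and z of cylinder_2_mid in the frame of tray_grip between -0.045 and 0.01 m) and not (x of cylinder_3_mid in the frame of tray_grip between -0.066 and 0.066 m and y of cylinder_3_mid in the frame of tray_grip between -0.077 and 0.077 m and z of cylinder_3_mid in the frame of tray_grip between -0.045 and 0.01 m) and not (x of cylinder_4_mid in the frame of tray_grip between -0.066 and 0.066 m and y of cylinder_4_mid in the frame of tray_grip between -0.077 and 0.077 m and z of cylinder_4_mid in the frame of tray_grip between -0.045 and 0.01 m)), for 0.05 s.
4. every lock cylinder lies in the tray on the platform (all of step 2 and x of cylinder_1_mid in the frame of tray_grip between -0.066 and 0.066 m and y of cylinder_1_mid in the frame of tray_grip between -0.077 and 0.077 m and z of cylinder_1_mid in the frame of tray_grip between -0.045 and 0.01 m and x of cylinder_2_mid in the frame of tray_grip between -0.066 and 0.066 m and y of cylinder_2_mid in the frame of tray_grip between -0.077 and 0.077 m and z of cylinder_2_mid in the frame of tray_grip between -0.045 and 0.01 m and x of cylinder_3_mid in the frame of tray_grip between -0.066 and 0.066 m and y of cylinder_3_mid in the frame of tray_grip between -0.077 and 0.077 m and z of cylinder_3_mid in the frame of tray_grip between -0.045 and 0.01 m and x of cylinder_4_mid in the frame of tray_grip between -0.066 and 0.066 m and y of cylinder_4_mid in the frame of tray_grip between -0.077 and 0.077 m and z of cylinder_4_mid in the frame of tray_grip between -0.045 and 0.01 m), for 0.3 s.
5. the hold switch (right) is slid fully over (value of joint hold_switch above 0.009 m), for 0.2 s.
At the end, for the whole second after the job is handed in: Both switches are slid over (more than 9 of 12 mm), the tare button is up, the tray stands level on the platform within 22 mm of its middle in each direction and 0.2 rad of square, and every lock cylinder present lies in the tray (all of step 4 and value of joint each of power_switch, hold_switch above 0.009 m and value of joint tare_button below 0.0015 m); the robot touches nothing.
It fails at once if tare is pressed with a lock cylinder in the tray (value of joint tare_button above 0.002 m and ((x of cylinder_1_mid in the frame of tray_grip between -0.066 and 0.066 m and y of cylinder_1_mid in the frame of tray_grip between -0.077 and 0.077 m and z of cylinder_1_mid in the frame of tray_grip between -0.045 and 0.01 m) or (x of cylinder_2_mid in the frame of tray_grip between -0.066 and 0.066 m and y of cylinder_2_mid in the frame of tray_grip between -0.077 and 0.077 m and z of cylinder_2_mid in the frame of tray_grip between -0.045 and 0.01 m) or (x of cylinder_3_mid in the frame of tray_grip between -0.066 and 0.066 m and y of cylinder_3_mid in the frame of tray_grip between -0.077 and 0.077 m and z of cylinder_3_mid in the frame of tray_grip between -0.045 and 0.01 m) or (x of cylinder_4_mid in the frame of tray_grip between -0.066 and 0.066 m and y of cylinder_4_mid in the frame of tray_grip between -0.077 and 0.077 m and z of cylinder_4_mid in the frame of tray_grip between -0.045 and 0.01 m))).
It fails at once if the padlock is shifted by more than 5 cm (distance of padlock_mid from where it was at the start of the episode above 0.05 m).
It fails at once if the turned bush is shifted by more than 5 cm (distance of bushing_mid from where it was at the start of the episode above 0.05 m).
Of cylinder_1, cylinder_2, cylinder_3, cylinder_4 only 3 to 4 are there at a start; the rules pass over those that are not, and their reading is None.
At some moment in a run one of tray may be knocked a few centimetres aside while the robot is not near it.
Once in a run the grip may slacken for a moment while it holds something.
It also fails if it takes over 208 s, if anything falls off the work surface, if the arm or the gripper's body presses on something with over 40 N, if the wrist force passes 120 N, or if a joint passes its speed limit or range.

## Working session

There is one attempt and no reset: what is moved stays moved. The work goes in short steps, Python scripts to look and compute and a tool call to move; the robot and the scene stay as the last step left them, time stands still between calls to the robot, and variables do not carry over. Pictures are saved under pics/ and viewed, at most 14 in all, crops included, and the job is handed in when it is done.

Besides the shell and the picture viewer there is one more tool, called after "Call:" in YAML: its name, and indented under it one key for each argument. drive_tool: Moves the arm, as the interface text tells. Its arguments: {"type":"object","properties":{"moves":{"type":"array","items":{"type":"number"}},"grip_force":{"type":"number"}},"required":["moves"]}

```bash
ls; mkdir -p pics
cat > h.py <<'E'
import numpy as np, cv2
from scipy.spatial.transform import Rotation as Ro
from plant import robot
def cam(n):
    c=robot.read_camera(n); c['name']=n; return c
def save(c,f,crop=None,s=1):
    im=cv2.cvtColor(c['color'],cv2.COLOR_RGB2BGR)
    if crop: x0,y0,x1,y1=crop; im=im[y0:y1,x0:x1]
    cv2.imwrite('pics/'+f,cv2.resize(im,None,fx=s,fy=s,interpolation=cv2.INTER_CUBIC))
def cloud(c):
    h,w=c['depth'].shape; u,v=np.meshgrid(np.arange(w),np.arange(h))
    p=cv2.undistortPoints(np.stack([u,v],-1).reshape(-1,1,2).astype(float),c['mtx'],c['dist_coeffs']).reshape(h,w,2)
    X=np.dstack([p,np.ones((h,w))])*c['depth'][...,None]
    return (X-c['t'])@c['R']
def ray(c,u,v,z):  # world point at height z on the pixel's ray
    p=cv2.undistortPoints(np.array([[[u,v]]],float),c['mtx'],c['dist_coeffs'])[0,0]
    d=c['R'].T@np.array([*p,1]); o=-c['R'].T@c['t']
    return o+d*(z-o[2])/d[2]
def state():
    s=robot.read_state(); R=Ro.from_rotvec(s['orientation']).as_matrix()
    print('t',round(s['t'],2),'tcp',np.round(s['tool_pos'],4),'x',np.round(R[:,0],3),'y',np.round(R[:,1],3),'z',np.round(R[:,2],3),'F',np.round(s['force'],1),'op',round(s['opening'],4)); return s,R
E
python3 - <<'E'
from h import *
state()
for n in('scene','top'):
    c=cam(n); save(c,n+'0.png'); print(n,-c['R'].T@c['t'],c['R'][2],c['mtx'][0,0]); np.savez('pics/'+n+'0.npz',**c)
E
```

```text
pics
t 0.0 tcp [0.1936 0.5677 0.4037] x [-0.946  0.323  0.   ] y [ 0.323  0.946 -0.002] z [-0.001 -0.002 -1.   ] F [-0.4  0.1  0. ] op 0.0932
scene [ 0.1275289  -0.25378729  0.79338572] [ 0.43859779  0.49323205 -0.75123507] 522.6276472803817
top [0.42581822 0.20766433 0.92929723] [ 0.15677566  0.02533796 -0.98730916] 490.1138043559491
```

```bash
ls -la pics
```

```text
total 5128
drwxr-xr-x 2 agent agent    4096 Dec  2 18:54 .
drwxr-xr-x 3 agent agent    4096 Dec  2 18:54 ..
-rw-r--r-- 1 agent agent 2152334 Dec  2 18:54 scene0.npz
-rw-r--r-- 1 agent agent  394866 Dec  2 18:54 scene0.png
-rw-r--r-- 1 agent agent 2152326 Dec  2 18:54 top0.npz
-rw-r--r-- 1 agent agent  534429 Dec  2 18:54 top0.png
```

View pics/top0.png

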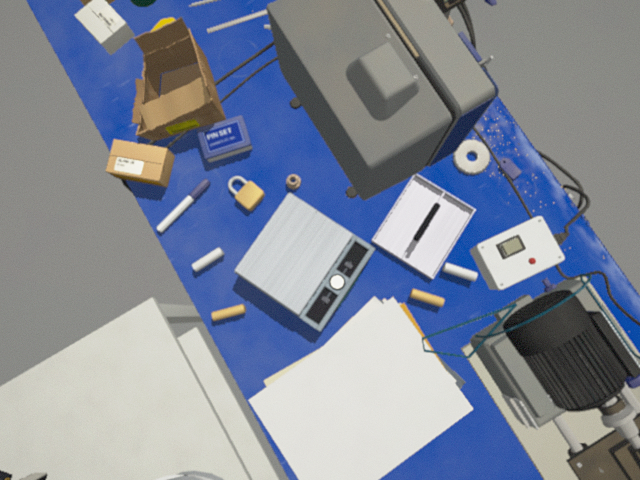

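View pics/scene0.png

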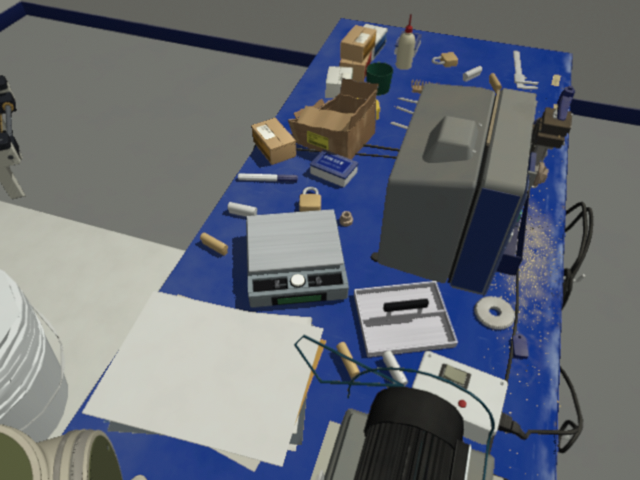

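The top view shows the scale (platform ≈(300,245), tare button (338,282)) and the tray (425,225) with its black grip. There are four cylinders: nickel (208,260), brass (228,312), brass (427,298) and nickel (460,272). The padlock is at (247,192) and the bush at (293,182). The scene view agrees.

```bash
cat >> h.py <<'E'
def rect(P,m):
    q=P[m][:,:2]; (c,s,a)=cv2.minAreaRect((q*1000).astype(np.float32)); 
    if s[0]<s[1]: a+=90; s=s[::-1]
    return np.round(c,1),np.round(s,1),round((a+90)%180-90,1),int(m.sum())  # long-axis angle in world, deg
def comp(P,z0,z1,x,y,r):
    m=(P[...,2]>z0)&(P[...,2]<z1)&(np.hypot(P[...,0]-x,P[...,1]-y)<r); return m
E
python3 - <<'E'
from h import *
c=dict(np.load('pics/top0.npz')); P=cloud(c)
pt=dict(btn=(338,282,.049),cn1=(208,260,.024),cb1=(228,312,.024),cb2=(427,298,.024),cn2=(460,272,.024),pad=(247,192,.02),bush=(293,182,.022),grip=(425,230,.054),plat=(297,240,.056),A=(365,248,.043),B=(312,325,.043),machine=(365,192,0))
for k,(u,v,z) in pt.items(): print(k,P[v,u].round(4),ray(c,u,v,z).round(4))
for k in('cn1','cb1','cb2','cn2'):
    u,v,z=pt[k]; p=ray(c,u,v,z); print(k,rect(P,comp(P,.012,.035,p[0],p[1],.04)))
p=ray(c,425,230,.05); m=comp(P,.046,.075,p[0],p[1],.06); print('grip',rect(P,m),np.median(P[m][:,2]))
p=ray(c,297,240,.056); m=comp(P,.051,.063,p[0],p[1],.14); print('plat',rect(P,m),np.median(P[m][:,2]))
print(P[350:460:30,300:450:40,2].round(3))
E
```

```text
btn [0.4817 0.2046 0.049 ] [0.4817 0.2046 0.049 ]
cn1 [0.5282 0.4462 0.0246] [0.5283 0.4463 0.024 ]
cb1 [0.4317 0.4071 0.0245] [0.4317 0.4072 0.024 ]
cb2 [0.4517 0.0427 0.0222] [0.4516 0.0431 0.024 ]
cn2 [ 0.498  -0.0191  0.0246] [ 0.498  -0.0192  0.024 ]
pad [0.6583 0.3753 0.0196] [0.6582 0.3752 0.02  ]
bush [0.6753 0.2867 0.0225] [0.6754 0.2868 0.022 ]
grip [0.5729 0.0456 0.0503] [0.5722 0.0463 0.054 ]
plat [0.5581 0.2772 0.0557] [0.5581 0.2771 0.056 ]
A [0.5439 0.1539 0.0362] [0.543  0.1543 0.043 ]
B [0.4065 0.2524 0.0426] [0.4065 0.2523 0.043 ]
machine [0.6382 0.1538 0.0804] [0.6584 0.1486 0.    ]
cn1 (array([530.3, 449.9]), array([61.3, 17.6]), -58.1, 301)
cb1 (array([431. , 409.1]), array([60.1, 16.7]), -76.0, 306)
cb2 (array([466.6,  36.8]), array([59.5, 47.4]), 71.1, 314)
cn2 (array([509. , -18.7]), array([72.5, 39.4]), 74.5, 352)
grip (array([590.7,  40.7]), array([80.1, 12. ]), -34.0, 285) 0.0525886709105203
plat (array([527.9, 271.6]), array([176.5, 174.7]), -35.0, 7671) 0.05543381553437794
[[-0.001  0.033  0.036  0.03 ]
 [ 0.032  0.033  0.031  0.033]
 [ 0.034  0.034  0.035  0.037]
 [ 0.033  0.033  0.029  0.034]]
```

Run:
```python
from h import *
c=dict(np.load('pics/top0.npz')); P=cloud(c); Z=P[...,2]
m=((Z>.051)&(Z<.061)&(np.hypot(P[...,0]-.54,P[...,1]-.28)<.16)).astype(np.uint8)
m=cv2.morphologyEx(m,cv2.MORPH_OPEN,np.ones((5,5)));n,l,s,_=cv2.connectedComponentsWithStats(m)
print('plat',rect(P,l==1+s[1:,4].argmax()),s[1:,4])
# button: white blob
b=(c['color'].min(2)>200)&comp(P,.04,.056,.4817,.2046,.025); print('btn',P[b].mean(0).round(4),b.sum())
for k,x,y in(('cb2',.452,.043),('cn2',.498,-.019)):
    hsv=cv2.cvtColor(c['color'],cv2.COLOR_RGB2HSV); print(k)
    m=(comp(P,.012,.035,x,y,.045)).astype(np.uint8); n,l,s,_=cv2.connectedComponentsWithStats(m)
    for i in range(1,n):
        if s[i,4]>20: print(rect(P,l==i),Z[l==i].max())
m=(Z>.3)&(Z<.375)&(P[...,0]>.55)&(P[...,1]>-.2);print('mach',rect(P,m)); (cc,sz,a)=cv2.minAreaRect((P[m][:,:2]*1000).astype(np.float32)); print(cv2.boxPoints((cc,sz,a)))
m=comp(P,.012,.03,.59,.04,.12); print('tray',rect(P,m))
for u,v in((545,320),(545,300),(510,345),(520,250),(430,345),(470,345),(230,155)): print(u,v,P[v,u].round(3))
t=c['color']; save(c,'crop1.png',(340,160,500,320),5)
```

```text
plat (array([536.5, 284. ]), array([176.4, 144.5]), -35.0, 7595) [7595]
btn [0.4827 0.2067 0.0484] 129
cb2
(array([452.2,  41.7]), array([59.5, 17. ]), 71.1, 311) 0.028856843262207586
(array([430. ,  80.1]), array([28.7,  3.6]), 31.8, 29) 0.032603804050268574
cn2
(array([517. ,  10.3]), array([54.2,  3.1]), -33.9, 50) 0.017825480303682043
(array([513.9, -56. ]), array([40.1,  2.1]), 23.9, 77) 0.03480382267818328
(array([498.8, -20.6]), array([59.8, 16.9]), 70.1, 310) 0.02776670974546367
mach (array([820. ,   3.8]), array([13.8,  8.8]), 72.3, 50)
[[813.69116    -1.4228477]
 [822.05164    -4.083665 ]
 [826.2384      9.071449 ]
 [817.8779     11.732266 ]]
tray (array([584.7,  36.3]), array([226.9, 184.9]), 39.5, 899)
545 320 [ 0.412 -0.103  0.174]
545 300 [ 0.443 -0.128  0.121]
510 345 [ 0.371 -0.078  0.088]
520 250 [ 0.533 -0.118  0.057]
430 345 [0.368 0.042 0.027]
470 345 [ 0.367 -0.031  0.017]
230 155 [ 0.74   0.414 -0.002]
```

View pics/crop1.png

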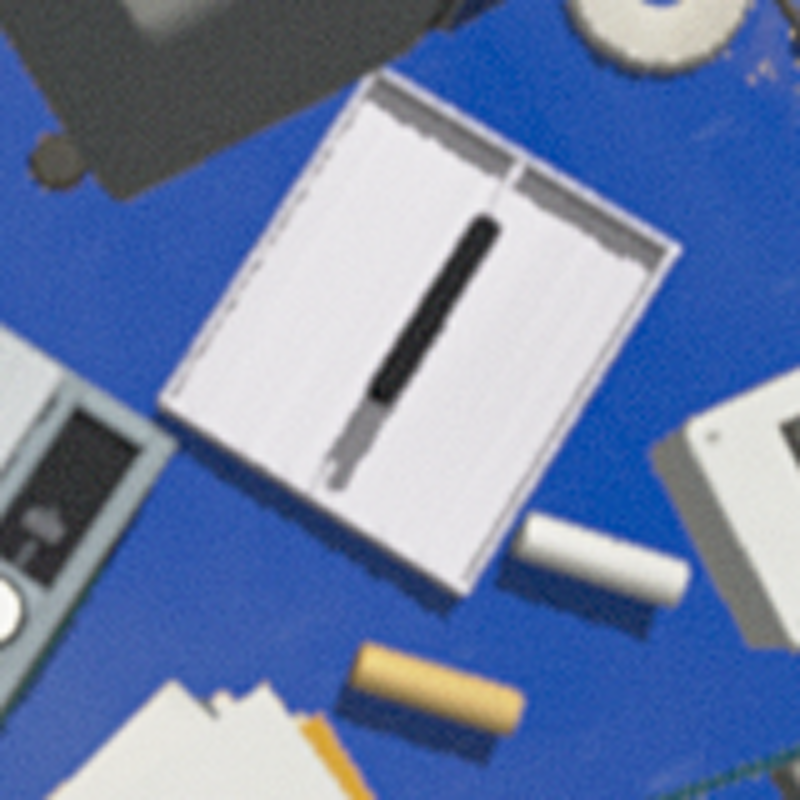

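The crop shows the tray grip from (375,395) to (485,225), the nickel cylinder at (600,560) and the brass one at (440,690). Everything agrees with the fits. Next I'll check obstacle clearance in the scale frame.

```bash
cat >> h.py <<'E'
O=np.array([.5365,.2840]); a=np.radians(55); EX=np.array([np.cos(a),np.sin(a)]); EY=np.array([-np.sin(a),np.cos(a)])
def sc(p): p=np.asarray(p)[...,:2]-O; return np.stack([p@EX,p@EY],-1)   # world -> scale frame
def st():
    s,R=state(); print('  scale frame TCP mm',np.round(sc(s['tool_pos'])*1000,1),'tip z',round((s['tool_pos'][2]-.186)*1000,1),'yaw err deg (y vs ex)',round(np.degrees(np.arctan2(R[1,1],R[0,1])),2)-55, 'tilt',np.round(np.degrees(R[:2,2]),2)); return s,R
E
python3 - <<'E'
from h import *
c=dict(np.load('pics/top0.npz')); P=cloud(c); S=sc(P); Z=P[...,2]
def mx(x0,x1,y0,y1):
    m=(S[...,0]>x0)&(S[...,0]<x1)&(S[...,1]>y0)&(S[...,1]<y1)&(Z!=0); return np.round(np.percentile(Z[m],[50,99,100]),3),m.sum()
print('finger2 power',mx(-.17,-.13,.02,.075)); print('finger2 hold',mx(-.17,-.13,-.075,-.02))
print('all front',mx(-.25,-.12,-.1,.1))
for n,p in dict(grip=(.5907,.0407),cn1=(.5303,.4499),cb1=(.431,.4091),cb2=(.4522,.0417),cn2=(.4988,-.0206),tcp=(.1936,.5677)).items(): print(n,sc(p).round(4))
for u,v in((370,185),(360,150),(300,60),(400,130),(440,110),(290,20)): print(u,v,P[v,u].round(3),sc(P[v,u]).round(3))
E
```

```text
finger2 power (array([0.002, 0.035, 0.036]), np.int64(676))
finger2 hold (array([-0.001,  0.003,  0.004]), np.int64(615))
all front (array([0.03 , 0.929, 0.929]), np.int64(9008))
grip [-0.1682 -0.1839]
cn1 [0.1323 0.1002]
cb1 [0.042  0.1582]
cb2 [-0.2468 -0.0699]
cn2 [-0.2711 -0.1438]
tcp [0.0357 0.4436]
370 185 [0.64  0.148 0.123] [-0.053 -0.163]
360 150 [0.667 0.169 0.224] [-0.02  -0.173]
300 60 [0.813 0.257 0.225] [ 0.137 -0.242]
400 130 [0.69 0.11 0.24] [-0.054 -0.226]
440 110 [0.711 0.055 0.26 ] [-0.087 -0.275]
290 20 [0.876 0.272 0.232] [ 0.184 -0.285]
```

Call:
drive_tool:
  moves: [40,0,0,0,0,0,8,40,0,0,0,0,0,8.2]
  grip_force: 30

```text
t: 0.3
tool_pos: [0.1937, 0.5677, 0.4041]
orientation: [-0.954, -2.993, 0.002]
force: [-1.0, -0.5, -0.1]
opening: 0.0815
gripper_force: 0.0
```

Call:
drive_tool:
  moves: [40,-42,-18,0,0,0,0,40,-42,-18,0,0,0,0,40,-42,-18,0,0,0,0,40,-42,-18,0,0,0,0,40,-42,-18,0,0,0,0,40,-42,-18,0,0,0,0,40,-42,-18,10,0,0,0,40,-42,-18,20,0,0,0]

```text
t: 1.1
tool_pos: [0.3871, 0.2556, 0.3759]
orientation: [0.945, 2.994, 0.004]
force: [0.6, -0.3, -0.6]
opening: 0.0405
gripper_force: 0.0
```

Call:
drive_tool:
  moves: [40,-40,-15,20,0,0,0,40,-6,0,30,0,0,0,40,0,0,30,0,0,0,40,0,0,20,0,0,0,40,0,0,10,0,0,0,40,0,0,0,0,0,0,40,0,0,0,0,0,0]

```text
t: 1.8
tool_pos: [0.4155, 0.2186, 0.2656]
orientation: [0.945, 2.995, 0.001]
force: [0.4, 0.4, 1.6]
opening: 0.0402
gripper_force: 0.0
```

Run:
```python
from h import *
st(); c=cam('top'); save(c,'t1.png',(220,140,500,350),2.8)
```

```text
t 1.8 tcp [0.4155 0.2186 0.2656] x [-0.819  0.574 -0.   ] y [0.574 0.819 0.001] z [ 0.001  0.    -1.   ] F [0.4 0.4 1.6] op 0.0402
  scale frame TCP mm [-123.    61.6] tip z 79.6 yaw err deg (y vs ex) -0.020000000000003126 tilt [0.04 0.02]
```

View pics/t1.png

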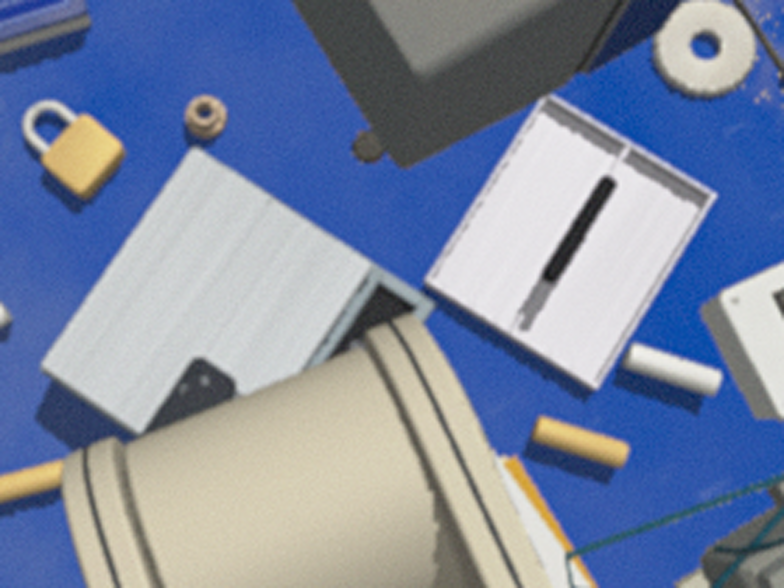

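The arm now covers the left switch in the top view. Its position matches the plan, so I'll lower it into the recess in small steps.

Call:
drive_tool:
  moves: [40,0,0,20,0,0,0,40,0,0,12,0,0,0,40,0,0,5,0,0,0,40,0,0,3,0,0,0,40,0,0,0,0,0,0]

```text
t: 2.35
tool_pos: [0.4152, 0.2184, 0.2248]
orientation: [-0.945, -2.996, 0.0]
force: [-0.2, 0.3, -0.4]
opening: 0.04
gripper_force: 0.0
```

Call:
drive_tool:
  moves: [40,-6,0,0,0,0,0,40,-5,0,0,0,0,0,40,-3,0,0,0,0,0,40,-3,0,0,0,0,0,40,-3,0,0,0,0,0,40,-3,0,0,0,0,0,40,-1,0,0,0,0,0,40,0,0,0,0,0,0]

```text
t: 3.15
tool_pos: [0.4349, 0.2045, 0.2247]
orientation: [-0.946, -2.996, 0.0]
force: [0.1, -0.2, -0.2]
opening: 0.04
gripper_force: 0.1
```

Run:
```python
from h import *
st()
```

```text
t 3.15 tcp [0.4349 0.2045 0.2247] x [-0.819  0.574 -0.   ] y [ 0.574  0.819 -0.   ] z [-0. -0. -1.] F [ 0.1 -0.2 -0.2] op 0.04
  scale frame TCP mm [-123.4   37.6] tip z 38.7 yaw err deg (y vs ex) -0.04999999999999716 tilt [-0.   -0.01]
```

Call:
drive_tool:
  moves: [40,-1,0,0,0,0,0,40,-1,0,0,0,0,0]

```text
t: 3.35
tool_pos: [0.4357, 0.2039, 0.2245]
orientation: [-0.944, -2.993, -0.0]
force: [-8.8, 6.7, 5.8]
opening: 0.04
gripper_force: 5.5
```

Call:
drive_tool:
  moves: [40,-1,0,0,0,0,0,40,-1,0,0,0,0,0]

```text
t: 3.55
tool_pos: [0.4365, 0.2035, 0.2244]
orientation: [-0.943, -2.991, -0.001]
force: [-15.6, 10.5, 9.5]
opening: 0.0402
gripper_force: 9.6
```

The force rose to about 19 N along +ey, so the switch is at its stop. I'll back off, lift, and re-measure the tray.

Call:
drive_tool:
  moves: [40,5,0,0,0,0,0,40,5,0,0,0,0,0,40,0,0,-20,0,0,0,40,0,0,-35,0,0,0,40,0,0,-35,0,0,0,40,0,0,0,0,0,0]

```text
t: 4.15
tool_pos: [0.4317, 0.2086, 0.3203]
orientation: [0.943, 2.988, 0.008]
force: [1.2, 0.3, 0.4]
opening: 0.0401
gripper_force: 0.0
```

```bash
cat >> h.py <<'E'
def grip(c,x,y,z0=.046,z1=.08,r=.09):
    P=cloud(c); m=(comp(P,z0,z1,x,y,r)&(c['color'].max(2)<90)).astype(np.uint8); n,l,s,_=cv2.connectedComponentsWithStats(m)
    k=1+s[1:,4].argmax(); R_=rect(P,l==k); print('grip',R_,'z',np.median(P[l==k][:,2]).round(4),'scale',sc(R_[0]/1000).round(4))
E
python3 - <<'E'
from h import *
st(); grip(cam('top'),.59,.04)
E
```

```text
t 4.15 tcp [0.4317 0.2086 0.3203] x [-0.819  0.574 -0.006] y [0.574 0.819 0.007] z [ 0.009  0.003 -1.   ] F [1.2 0.3 0.4] op 0.0401
  scale frame TCP mm [-121.8   42.6] tip z 134.3 yaw err deg (y vs ex) -0.03999999999999915 tilt [0.51 0.15]
grip (array([588.4,  42.3]), array([75.2,  9.4]), -33.9, 210) z 0.0528 scale [-0.1682 -0.1811]
```

Call:
drive_tool:
  moves: [45,-15,-30,0,0,0,0,45,-36,-17,0,0,0,0,45,-40,0,0,0,0,0,45,-40,0,0,0,0,0,45,-40,0,0,0,0,0,45,-35,0,0,0,0,0,45,0,0,0,0,0,0]

```text
t: 4.9
tool_pos: [0.5735, 0.0485, 0.3126]
orientation: [-0.95, -2.994, 0.003]
force: [-0.8, 0.4, 0.0]
opening: 0.0451
gripper_force: 0.0
```

Run:
```python
from h import *
st(); c=cam('scene'); save(c,'s1.png',(230,180,530,400),2.6)
```

```text
t 4.9 tcp [0.5735 0.0485 0.3126] x [-0.817  0.577  0.   ] y [ 0.577  0.817 -0.002] z [-0.001 -0.001 -1.   ] F [-0.8  0.4  0. ] op 0.0451
  scale frame TCP mm [-171.7 -165.4] tip z 126.6 yaw err deg (y vs ex) -0.21000000000000085 tilt [-0.08 -0.07]
```

View pics/s1.png

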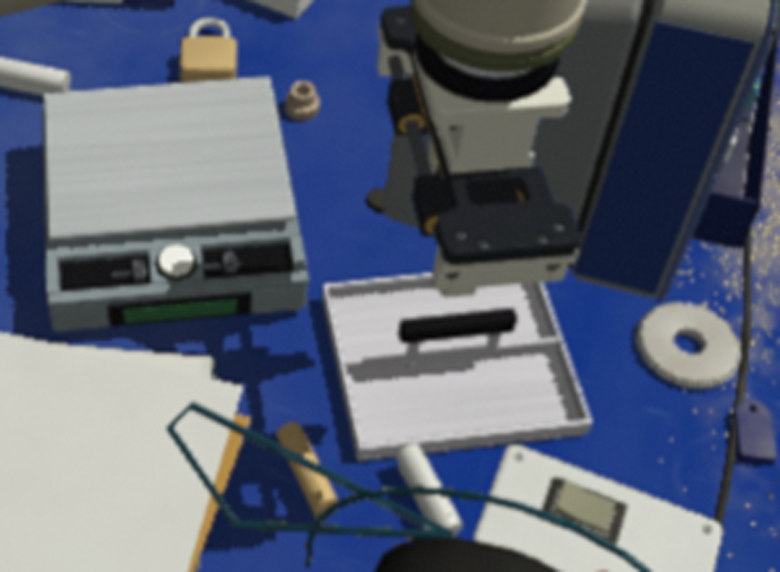

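The scene crop shows the power nub next to the button at (140,270) and the hold nub still off at (228,260). The gripper hangs over the tray grip at (460,325), so I'll descend.

Call:
drive_tool:
  moves: [45,0,0,20,0,0,0,45,0,0,25,0,0,0,45,0,0,25,0,0,0,45,0,0,15,0,0,0,45,0,0,10,0,0,0,45,0,0,5,0,0,0,45,0,0,0,0,0,0]

```text
t: 5.65
tool_pos: [0.5715, 0.0515, 0.2146]
orientation: [-0.945, -2.996, 0.0]
force: [-0.5, 0.2, 0.0]
opening: 0.045
gripper_force: 0.0
```

Call:
drive_tool:
  moves: [5,0,0,0,0,0,0,5,0,0,0,0,0,0,5,0,0,0,0,0,0,5,0,0,0,0,0,0,5,0,0,0,0,0,0]
  grip_force: 45

```text
t: 6.15
tool_pos: [0.5719, 0.0513, 0.2152]
orientation: [0.946, 2.995, 0.001]
force: [-1.1, 0.8, 2.0]
opening: 0.0117
gripper_force: 44.9
```

Call:
drive_tool:
  moves: [5,0,0,-10,0,0,0,5,0,0,-20,0,0,0,5,0,0,-20,0,0,0,5,0,0,-20,0,0,0,5,0,0,-20,0,0,0,5,0,0,0,0,0,0]

```text
t: 6.75
tool_pos: [0.5715, 0.0513, 0.3077]
orientation: [0.946, 2.996, -0.0]
force: [-4.6, -0.7, -0.8]
opening: 0.0115
gripper_force: 45.0
```

Run:
```python
from h import *
st(); c=cam('scene'); save(c,'s2.png',(230,150,530,370),2.6)
```

```text
t 6.75 tcp [0.5715 0.0513 0.3077] x [-0.819  0.574 -0.   ] y [0.574 0.819 0.   ] z [ 0. -0. -1.] F [-4.6 -0.7 -0.8] op 0.0115
  scale frame TCP mm [-170.6 -162.1] tip z 121.7 yaw err deg (y vs ex) -0.03999999999999915 tilt [ 0.01 -0.01]
```

View pics/s2.png

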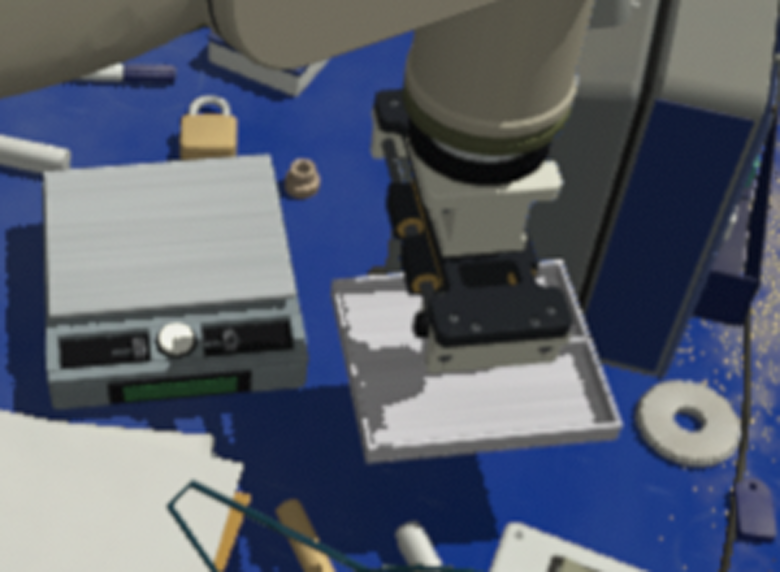

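The tray is lifted level in the gripper. Next I'll carry it along +ey, then +ex, over the platform.

Call:
drive_tool:
  moves: [5,15,0,0,0,0,0,5,30,0,0,0,0,0,5,30,0,0,0,0,0,5,30,0,0,0,0,0,5,30,10,0,0,0,0,5,30,20,0,0,0,0,5,16,30,0,0,0,0,5,0,30,0,0,0,0]

```text
t: 7.6
tool_pos: [0.4738, 0.2308, 0.3048]
orientation: [-0.944, -2.996, -0.0]
force: [-0.2, 0.5, -1.8]
opening: 0.0115
gripper_force: 45.0
```

Call:
drive_tool:
  moves: [5,0,30,0,0,0,0,5,0,30,0,0,0,0,5,0,15,0,0,0,0,5,0,5,0,0,0,0,5,0,0,0,0,0,0]

```text
t: 8.1
tool_pos: [0.5209, 0.2945, 0.3043]
orientation: [-0.945, -2.996, 0.001]
force: [0.1, -0.1, -3.1]
opening: 0.0115
gripper_force: 45.0
```

Run:
```python
from h import *
st()
for n in('top','scene'):
    c=cam(n); P=cloud(c); S=sc(P); m=(P[...,2]>.085)&(P[...,2]<.125)&(np.abs(S)<.12).all(-1)
    print(n,m.sum(),np.percentile(S[m],[.5,99.5],axis=0).round(4), rect(P,m))
```

```text
t 8.1 tcp [0.5209 0.2945 0.3043] x [-0.819  0.574  0.   ] y [ 0.574  0.819 -0.001] z [-0.001 -0.    -1.   ] F [ 0.1 -0.1 -3.1] op 0.0115
  scale frame TCP mm [-0.3 18.8] tip z 118.3 yaw err deg (y vs ex) -0.00999999999999801 tilt [-0.04 -0.02]
top 1370 [[-0.0672 -0.0803]
 [ 0.0609  0.0777]] (array([537.2, 282.6]), array([158.5, 133.7]), -34.7, 1370)
scene 3830 [[-0.0706 -0.0807]
 [ 0.0646  0.0738]] (array([538. , 279.6]), array([156.3, 137.9]), -34.8, 3830)
```

Call:
drive_tool:
  moves: [5,0,0,10,0,0,0,5,0,0,10,0,0,0,5,0,0,7,0,0,0,5,0,0,4,0,0,0,5,0,0,2,0,0,0,5,0,0,1,0,0,0,5,0,0,0,0,0,0]

```text
t: 8.9
tool_pos: [0.5212, 0.2945, 0.2712]
orientation: [0.945, 2.995, 0.001]
force: [-0.3, -0.3, 0.5]
opening: 0.0118
gripper_force: 45.0
```

Call:
drive_tool:
  moves: [40,0,0,0,0,0,0,40,0,0,0,0,0,0,40,0,0,0,0,0,0,40,0,0,0,0,0,0]

```text
t: 9.3
tool_pos: [0.5211, 0.2945, 0.2708]
orientation: [0.946, 2.996, 0.0]
force: [-0.1, -0.4, -0.4]
opening: 0.0381
gripper_force: 0.0
```

Call:
drive_tool:
  moves: [40,0,0,-15,0,0,0,40,0,0,-30,0,0,0,40,0,0,-35,0,0,0,40,0,0,-20,0,0,0,0,-15,-40,0,0,0,0,0,-5,-40,0,0,0,0,0,0,-20,0,0,0,0,0,0,0,0,0,0,0]

```text
t: 10.1
tool_pos: [0.4793, 0.1994, 0.3721]
orientation: [0.948, 2.994, 0.0]
force: [0.3, 0.8, 0.2]
opening: 0.0126
gripper_force: 0.0
```

Run:
```python
from h import *
st()
for n in('top','scene'):
    c=cam(n); P=cloud(c); S=sc(P); m=(P[...,2]>.063)&(P[...,2]<.085)&(np.abs(S)<.11).all(-1)
    print(n,m.sum(),np.percentile(S[m],[.5,99.5],axis=0).round(4), rect(P,m))
```

```text
t 10.1 tcp [0.4793 0.1994 0.3721] x [-0.818  0.576 -0.001] y [0.576 0.818 0.001] z [ 0.001 -0.    -1.   ] F [0.3 0.8 0.2] op 0.0126
  scale frame TCP mm [-102.1   -1.6] tip z 186.1 yaw err deg (y vs ex) -0.14000000000000057 tilt [ 0.07 -0.  ]
top 103 [[ 0.0238 -0.0791]
 [ 0.0686  0.0775]] (array([569.9, 338.2]), array([162.9,  41.3]), -20.2, 103)
scene 922 [[-0.0701 -0.0818]
 [ 0.0667  0.0735]] (array([539.3, 280.4]), array([156.5, 138.2]), -35.0, 922)
```

The tray sits centred on the platform. Next is tare.

Call:
drive_tool:
  moves: [0,1,2,30,0,0,0,0,0,0,40,0,0,0,0,0,0,35,0,0,0,0,0,0,15,0,0,0,0,0,0,10,0,0,0,0,0,0,4,0,0,0,0,0,0,0,0,0,0]

```text
t: 10.9
tool_pos: [0.4809, 0.2036, 0.2377]
orientation: [0.945, 2.995, 0.001]
force: [0.0, 0.8, 0.2]
opening: 0.0005
gripper_force: 0.0
```

Call:
drive_tool:
  moves: [0,0,0,2,0,0,0,0,0,0,2,0,0,0,0,0,0,1,0,0,0]

```text
t: 11.2
tool_pos: [0.4811, 0.2035, 0.233]
orientation: [0.945, 2.994, 0.003]
force: [0.7, 0.7, 2.8]
opening: 0.0009
gripper_force: 1.5
```

Call:
drive_tool:
  moves: [0,0,0,1,0,0,0,0,0,0,0,0,0,0]

```text
t: 11.4
tool_pos: [0.4809, 0.2034, 0.2316]
orientation: [0.945, 2.994, 0.002]
force: [2.8, 1.8, 4.2]
opening: 0.0005
gripper_force: 1.9
```

Call:
drive_tool:
  moves: [0,0,0,1,0,0,0,0,0,0,0,0,0,0]

```text
t: 11.6
tool_pos: [0.481, 0.2034, 0.2312]
orientation: [0.945, 2.994, 0.002]
force: [-0.8, -0.2, 11.9]
opening: 0.0004
gripper_force: 5.7
```

Call:
drive_tool:
  moves: [0,0,0,1,0,0,0,0,0,0,0,0,0,0]

```text
t: 11.8
tool_pos: [0.4811, 0.2035, 0.2311]
orientation: [0.945, 2.994, 0.002]
force: [-5.1, -1.8, 20.6]
opening: 0.001
gripper_force: 9.8
```

Tare went fully down, with the force rising to about 20 N at its stop. Next I'll raise the tool and go to the brass cylinder cb2.

Call:
drive_tool:
  moves: [0,0,0,-15,0,0,0,0,0,0,-35,0,0,0,40,0,-20,-25,0,0,0,40,-15,-35,0,0,0,0,40,-20,-35,0,0,0,0,40,-20,-35,0,0,0,0,40,-15,-24,0,0,0,0,40,0,0,0,0,0,8.2]

```text
t: 12.6
tool_pos: [0.4513, 0.0382, 0.3034]
orientation: [-1.16, -2.918, 0.003]
force: [-0.5, -0.0, 0.4]
opening: 0.0389
gripper_force: 0.0
```

Call:
drive_tool:
  moves: [40,0,0,0,0,0,8.2,40,0,0,0,0,0,8.2,40,0,0,0,0,0,8.2,40,0,0,0,0,0,8.2,40,0,0,0,0,0,8.2,40,0,0,0,0,0,8.2,40,0,0,0,0,0,8.2,40,0,0,0,0,0,8.2]

```text
t: 13.4
tool_pos: [0.4515, 0.041, 0.3032]
orientation: [-2.559, -1.82, 0.003]
force: [0.4, -0.5, -0.2]
opening: 0.0397
gripper_force: 0.0
```

Call:
drive_tool:
  moves: [40,0,0,0,0,0,0,40,0,0,0,0,0,0]

```text
t: 13.6
tool_pos: [0.4518, 0.041, 0.3034]
orientation: [-2.551, -1.833, 0.002]
force: [-0.3, -1.0, -0.1]
opening: 0.0398
gripper_force: 0.0
```

```bash
cat >> h.py <<'E'
def to(x,y,ang):  # remaining tool-axis shift to world x,y (mm) and turn to make tool x lie along ang (deg)
    s,R=st(); d=np.array([x,y])-s['tool_pos'][:2]; v=R[:2,:2].T@d; cur=np.degrees(np.arctan2(R[1,0],R[0,0]))
    e=(ang-cur+90)%180-90; print('  need shift x,y mm',np.round(v*1000,1),'world turn',round(e,1),'-> tool z turn',round(-e,1))
E
python3 - <<'E'
from h import *
to(.4522,.0417,71.1)
c=cam('scene'); save(c,'s3.png',(260,270,520,450),3)
P=cloud(c); 
m=(comp(P,.012,.03,.4522,.0417,.05)).astype(np.uint8); n,l,s,_=cv2.connectedComponentsWithStats(m)
for i in range(1,n):
    if s[i,4]>20: print(rect(P,l==i))
E
```

```text
t 13.6 tcp [0.4518 0.041  0.3034] x [ 0.319  0.948 -0.   ] y [ 0.948 -0.319 -0.001] z [-0.001 -0.    -1.   ] F [-0.3 -1.  -0.1] op 0.0398
  scale frame TCP mm [-247.6  -69.9] tip z 117.4 yaw err deg (y vs ex) -73.59 tilt [-0.07 -0.  ]
  need shift x,y mm [0.8 0.2] world turn -0.3 -> tool z turn 0.3
(array([458.4,  53.1]), array([32.4, 17. ]), 70.7, 132)
(array([422.1,  75.7]), array([16.3,  6.9]), 26.0, 26)
(array([450.1,  28.8]), array([38.4, 17.1]), 70.2, 167)
```

View pics/s3.png

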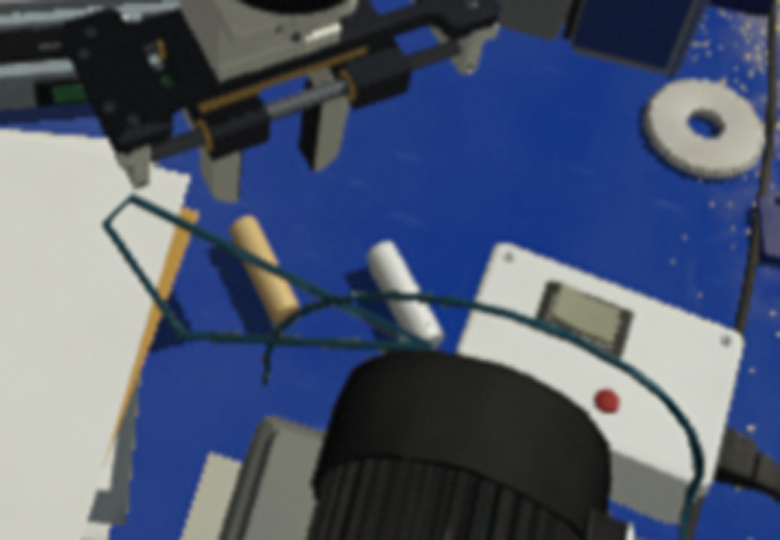

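The crop shows the open fingers above the brass cylinder (265,270), clear of the white cylinder (405,290) and the paper.

Call:
drive_tool:
  moves: [30,1,0,20,0,0,0,30,0,0,30,0,0,0,30,0,0,30,0,0,0,30,0,0,15,0,0,0,30,0,0,10,0,0,0,30,0,0,3,0,0,0,30,0,0,0,0,0,0]

```text
t: 14.35
tool_pos: [0.4526, 0.042, 0.1959]
orientation: [-2.554, -1.829, 0.0]
force: [0.6, 0.1, -0.4]
opening: 0.0299
gripper_force: 0.0
```

Call:
drive_tool:
  moves: [5,0,0,0,0,0,0,5,0,0,0,0,0,0,5,0,0,0,0,0,0,5,0,0,0,0,0,0]
  grip_force: 40

```text
t: 14.75
tool_pos: [0.4531, 0.042, 0.1967]
orientation: [2.554, 1.827, 0.003]
force: [0.6, 0.1, 5.2]
opening: 0.0161
gripper_force: 40.0
```

Call:
drive_tool:
  moves: [5,0,0,-15,0,0,0,5,0,0,-30,0,0,0,5,0,0,-40,0,0,0,5,0,0,-35,0,0,0,5,0,0,-10,0,0,0,5,0,0,0,0,0,0]

```text
t: 15.35
tool_pos: [0.453, 0.042, 0.3272]
orientation: [2.553, 1.827, 0.004]
force: [-0.2, 0.0, -1.2]
opening: 0.0155
gripper_force: 40.0
```

Call:
drive_tool:
  moves: [5,0,0,0,0,0,-8.2,5,0,0,0,0,0,-8.2,5,0,0,0,0,0,-8.2,5,0,0,0,0,0,-8.2,5,0,0,0,0,0,-8.2,5,0,0,0,0,0,-8.2,5,0,0,0,0,0,-8.2,5,0,0,0,0,0,-8.2]

```text
t: 16.15
tool_pos: [0.4515, 0.042, 0.3226]
orientation: [-1.147, -2.92, 0.003]
force: [0.1, 0.4, -1.5]
opening: 0.0159
gripper_force: 40.0
```

Call:
drive_tool:
  moves: [5,0,15,0,0,0,-8.2,5,7,35,0,0,0,0,5,7,40,0,0,0,0,5,7,40,0,0,0,0,5,6,40,0,0,0,0,5,5,30,0,0,0,0,5,0,10,0,0,0,0,5,0,0,0,0,0,0]

```text
t: 16.95
tool_pos: [0.548, 0.2316, 0.3228]
orientation: [-0.942, -2.994, 0.004]
force: [-0.3, -0.1, -0.7]
opening: 0.0159
gripper_force: 40.0
```

```bash
cat >> h.py <<'E'
def tray():  # tray outline and loose bodies on it, scale frame
    for n in('scene','top'):
        c=cam(n); P=cloud(c); S=sc(P); m=(P[...,2]>.063)&(P[...,2]<.079)&(np.abs(S)<.12).all(-1)
        print(n,m.sum(),'x/y range',(np.percentile(S[m],[.5,99.5],axis=0).T*1000).round(1).tolist(), rect(P,m)[2])
    return c
E
python3 - <<'E'
from h import *
st(); tray()
E
```

```text
t 16.95 tcp [0.548  0.2316 0.3228] x [-0.82   0.573  0.002] y [ 0.573  0.82  -0.003] z [-0.004 -0.001 -1.   ] F [-0.3 -0.1 -0.7] op 0.0159
  scale frame TCP mm [-36.3 -39.5] tip z 136.8 yaw err deg (y vs ex) 0.04999999999999716 tilt [-0.22 -0.08]
scene 1052 x/y range [[-69.8, 66.5], [-81.8, 73.6]] -35.1
top 186 x/y range [[-68.1, 67.3], [-32.4, 77.5]] 55.4
```

Call:
drive_tool:
  moves: [5,0,1,15,0,0,0,5,0,0,20,0,0,0,5,0,0,15,0,0,0,5,0,0,10,0,0,0,5,0,0,5,0,0,0,5,0,0,0,0,0,0]

```text
t: 17.65
tool_pos: [0.5487, 0.2315, 0.2599]
orientation: [-0.946, -2.995, 0.001]
force: [-0.1, -0.1, -1.1]
opening: 0.016
gripper_force: 40.0
```

Call:
drive_tool:
  moves: [5,0,0,1,0,0,0,5,0,0,1,0,0,0,5,0,0,0,0,0,0]

```text
t: 17.95
tool_pos: [0.5493, 0.2319, 0.2593]
orientation: [0.945, 2.995, 0.001]
force: [-0.2, -0.3, -1.6]
opening: 0.0158
gripper_force: 40.0
```

Call:
drive_tool:
  moves: [5,0,0,2,0,0,0,5,0,0,1,0,0,0,5,0,0,0,0,0,0]

```text
t: 18.25
tool_pos: [0.5491, 0.2318, 0.2559]
orientation: [0.946, 2.996, 0.0]
force: [0.7, -0.5, -0.9]
opening: 0.0159
gripper_force: 40.0
```

Call:
drive_tool:
  moves: [5,0,0,1,0,0,0,5,0,0,0,0,0,0]

```text
t: 18.45
tool_pos: [0.5492, 0.2319, 0.2558]
orientation: [0.945, 2.996, 0.0]
force: [-3.7, 0.0, 6.9]
opening: 0.0159
gripper_force: 40.0
```

Call:
drive_tool:
  moves: [21,0,0,0,0,0,0,21,0,0,0,0,0,0,21,0,0,-10,0,0,0,21,0,0,-25,0,0,0,40,0,0,-35,0,0,0,40,0,-15,0,0,0,0,40,0,-30,0,0,0,0,40,-10,-40,0,0,0,0]

```text
t: 19.25
tool_pos: [0.5079, 0.1569, 0.3258]
orientation: [0.942, 2.996, 0.002]
force: [-0.1, -0.6, -0.2]
opening: 0.0395
gripper_force: 0.0
```

Run:
```python
from h import *
st(); c=cam('scene'); save(c,'s4.png',(220,180,400,320),4)
```

```text
t 19.25 tcp [0.5079 0.1569 0.3258] x [-0.82   0.572 -0.001] y [0.572 0.82  0.001] z [ 0.001  0.001 -1.   ] F [-0.1 -0.6 -0.2] op 0.0395
  scale frame TCP mm [-120.5  -49.5] tip z 139.8 yaw err deg (y vs ex) 0.09000000000000341 tilt [0.08 0.04]
```

View pics/s4.png

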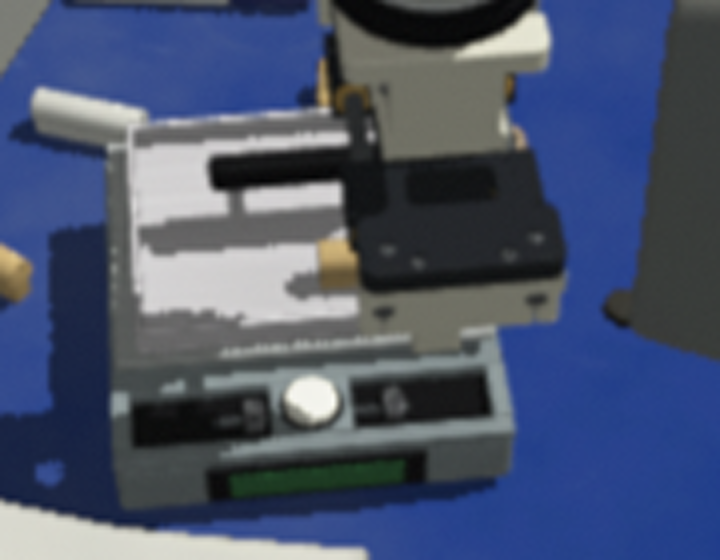

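The brass cylinder lies in the front-right slot at (340,262) and the button is up. Next is the nickel cylinder cn2.

Call:
drive_tool:
  moves: [40,-15,-40,0,0,0,0,40,-25,-40,0,0,0,0,40,-30,-35,0,0,0,0,40,-20,-30,0,0,0,0,40,0,0,0,0,0,8.3,40,0,0,0,0,0,8.3,40,0,0,0,0,0,8.3,40,0,0,0,0,0,8.3]

```text
t: 20.1
tool_pos: [0.4989, -0.0142, 0.3255]
orientation: [1.77, 2.595, 0.0]
force: [0.6, -1.1, -0.7]
opening: 0.0402
gripper_force: 0.0
```

Call:
drive_tool:
  moves: [30,0,0,0,0,0,8.3,30,0,0,0,0,0,8.3,30,0,0,0,0,0,8.3,30,0,0,0,0,0,8.3,30,0,0,0,0,0,8.3,30,0,0,0,0,0,0,30,0,0,0,0,0,0]

```text
t: 20.8
tool_pos: [0.4989, -0.014, 0.3252]
orientation: [2.565, 1.813, 0.0]
force: [-0.5, 0.6, 0.5]
opening: 0.03
gripper_force: 0.0
```

Run:
```python
from h import *
to(.4988,-.0206,70.1); c=cam('scene'); P=cloud(c)
m=(comp(P,.012,.03,.4988,-.0206,.05)).astype(np.uint8); n,l,s,_=cv2.connectedComponentsWithStats(m)
for i in range(1,n):
    if s[i,4]>20: print(rect(P,l==i))
tray()
```

```text
t 20.8 tcp [ 0.4989 -0.014   0.3252] x [0.334 0.943 0.   ] y [ 0.943 -0.334  0.   ] z [ 0. -0. -1.] F [-0.5  0.6  0.5] op 0.03
  scale frame TCP mm [-265.7 -140.1] tip z 139.2 yaw err deg (y vs ex) -74.49 tilt [ 0.02 -0.  ]
  need shift x,y mm [-6.3  2.1] world turn -0.4 -> tool z turn 0.4
(array([504.8,  -9.4]), array([32.3, 17. ]), 70.9, 168)
(array([493.9, -37.4]), array([31.3, 15.7]), 76.7, 146)
scene 796 x/y range [[-69.8, 36.7], [-81.7, 73.6]] -35.6
top 868 x/y range [[-67.8, 68.4], [-80.9, 77.3]] -34.7
```

Call:
drive_tool:
  moves: [30,-6,2,20,0,0,0,30,0,0,40,0,0,0,30,0,0,35,0,0,0,30,0,0,20,0,0,0,30,0,0,10,0,0,0,30,0,0,4,0,0,0,30,0,0,0,0,0,0]

```text
t: 21.65
tool_pos: [0.499, -0.0203, 0.1962]
orientation: [2.569, 1.808, 0.0]
force: [0.2, 0.0, -0.3]
opening: 0.0303
gripper_force: 0.0
```

Call:
drive_tool:
  moves: [5,0,0,0,0,0,0,5,0,0,0,0,0,0,5,0,0,0,0,0,0,5,0,0,0,0,0,0]

```text
t: 22.05
tool_pos: [0.4995, -0.0204, 0.197]
orientation: [2.568, 1.807, 0.003]
force: [0.0, 0.1, 6.1]
opening: 0.0155
gripper_force: 40.0
```

Call:
drive_tool:
  moves: [5,0,0,-15,0,0,0,5,0,0,-30,0,0,0,5,0,0,-40,0,0,0,5,0,0,-35,0,0,0,5,0,0,-10,0,0,0,5,0,0,0,0,0,0]

```text
t: 22.65
tool_pos: [0.4993, -0.0203, 0.3273]
orientation: [2.567, 1.806, 0.004]
force: [-0.4, 0.6, -1.1]
opening: 0.0157
gripper_force: 40.0
```

Call:
drive_tool:
  moves: [5,0,0,0,0,0,-8.3,5,0,0,0,0,0,-8.3,5,0,0,0,0,0,-8.3,5,0,0,0,0,0,-8.3,5,0,0,0,0,0,-8.3,5,0,0,0,0,0,-8.3,5,0,0,0,0,0,-8.3,5,0,0,0,0,0,-8.3]

```text
t: 23.45
tool_pos: [0.4978, -0.0202, 0.3225]
orientation: [-1.15, -2.919, 0.002]
force: [0.2, 0.4, -1.6]
opening: 0.0163
gripper_force: 40.0
```

Call:
drive_tool:
  moves: [5,0,0,0,0,0,-8.3,5,25,15,0,0,0,0,5,30,30,0,0,0,0,5,30,35,0,0,0,0,5,30,35,0,0,0,0,5,30,35,0,0,0,0,5,20,35,0,0,0,0,5,10,30,0,0,0,0]

```text
t: 24.25
tool_pos: [0.4772, 0.2584, 0.3225]
orientation: [-0.942, -2.993, 0.004]
force: [0.8, 0.9, -1.3]
opening: 0.0162
gripper_force: 40.0
```

Call:
drive_tool:
  moves: [5,3,19,0,0,0,0,5,0,0,0,0,0,0,5,0,0,0,0,0,0]

```text
t: 24.55
tool_pos: [0.4865, 0.2732, 0.323]
orientation: [-0.944, -2.993, 0.005]
force: [-0.4, -1.3, -1.8]
opening: 0.0157
gripper_force: 40.0
```

Run:
```python
from h import *
st(); tray()
```

```text
t 24.55 tcp [0.4865 0.2732 0.323 ] x [-0.819  0.574  0.002] y [ 0.573  0.819 -0.004] z [-0.004 -0.002 -1.   ] F [-0.4 -1.3 -1.8] op 0.0157
  scale frame TCP mm [-37.5  34.8] tip z 137.0 yaw err deg (y vs ex) 0.00999999999999801 tilt [-0.23 -0.12]
scene 1181 x/y range [[-69.9, 66.3], [-81.9, 73.5]] -34.8
top 36 x/y range [[-66.9, 26.1], [-81.0, 76.5]] -0.2
```

Call:
drive_tool:
  moves: [5,0,1.5,15,0,0,0,5,0,0,20,0,0,0,5,0,0,15,0,0,0,5,0,0,10,0,0,0,5,0,0,5,0,0,0,5,0,0,2,0,0,0,5,0,0,2,0,0,0,5,0,0,0,0,0,0]

```text
t: 25.45
tool_pos: [0.4884, 0.2749, 0.2572]
orientation: [0.945, 2.995, 0.001]
force: [-0.5, 0.2, -0.7]
opening: 0.016
gripper_force: 40.0
```

Call:
drive_tool:
  moves: [5,0,0,1,0,0,0,5,0,0,0,0,0,0]

```text
t: 25.65
tool_pos: [0.4883, 0.2749, 0.2562]
orientation: [0.945, 2.995, 0.001]
force: [0.1, -0.2, -0.5]
opening: 0.0157
gripper_force: 40.0
```

Call:
drive_tool:
  moves: [5,0,0,1,0,0,0,5,0,0,0,0,0,0]

```text
t: 25.85
tool_pos: [0.4884, 0.2749, 0.256]
orientation: [0.945, 2.995, 0.001]
force: [-3.2, -1.1, 7.3]
opening: 0.0159
gripper_force: 40.0
```

Call:
drive_tool:
  moves: [21,0,0,0,0,0,0,21,0,0,0,0,0,0,21,0,0,-10,0,0,0,21,0,0,-25,0,0,0,40,0,0,-35,0,0,0,40,10,0,0,0,0,0,40,30,10,0,0,0,0,40,30,20,0,0,0,0]

```text
t: 26.65
tool_pos: [0.4477, 0.3394, 0.3255]
orientation: [0.949, 2.994, 0.001]
force: [0.4, 0.5, 0.2]
opening: 0.0397
gripper_force: 0.0
```

Call:
drive_tool:
  moves: [40,30,25,0,0,0,0,40,23,23,0,0,0,0,30,0,0,0,0,0,8.2,30,0,0,0,0,0,8.2,30,0,0,0,0,0,8.2,30,0,0,0,0,0,8.2,30,0,0,0,0,0,8.2,30,0,0,0,0,0,0]

```text
t: 27.45
tool_pos: [0.4321, 0.4093, 0.3249]
orientation: [-1.938, -2.473, -0.0]
force: [0.6, 0.1, -0.0]
opening: 0.0299
gripper_force: 0.0
```

Run:
```python
from h import *
to(.431,.4091,-76); c0=dict(np.load('pics/top0.npz')); P0=cloud(c0)
m=comp(P0,.012,3,.431,.4091,.13); 
for r in (.04,.07,.1,.13,.16):
    m=comp(P0,.03,3,.431,.4091,r); print(r,m.sum(), P0[m].max(0).round(3) if m.any() else '',P0[m].min(0).round(3) if m.any() else '')
c=cam('scene'); P=cloud(c); hsv=cv2.cvtColor(c['color'],cv2.COLOR_RGB2HSV)
m=comp(P,.012,.03,.431,.4091,.05).astype(np.uint8); n,l,s,_=cv2.connectedComponentsWithStats(m)
for i in range(1,n):
    if s[i,4]>20: print(rect(P,l==i))
save(c,'s5.png',(160,150,400,330),3.2)
```

```text
t 27.45 tcp [0.4321 0.4093 0.3249] x [-0.239  0.971  0.   ] y [0.971 0.239 0.   ] z [-0.  0. -1.] F [ 0.6  0.1 -0. ] op 0.0299
  scale frame TCP mm [ 42.7 157.4] tip z 138.9 yaw err deg (y vs ex) -41.17 tilt [-0.  0.]
  need shift x,y mm [ 0.1 -1.1] world turn 0.2 -> tool z turn -0.2
0.04 0  
0.07 25 [0.496 0.384 0.045] [0.476 0.355 0.039]
0.1 791 [0.525 0.393 0.06 ] [0.444 0.311 0.039]
0.13 2084 [0.55  0.393 0.061] [0.424 0.28  0.039]
0.16 4091 [0.575 0.393 0.061] [0.278 0.25  0.03 ]
(array([432.8, 405.8]), array([62.4, 17.9]), -75.7, 241)
```

View pics/s5.png

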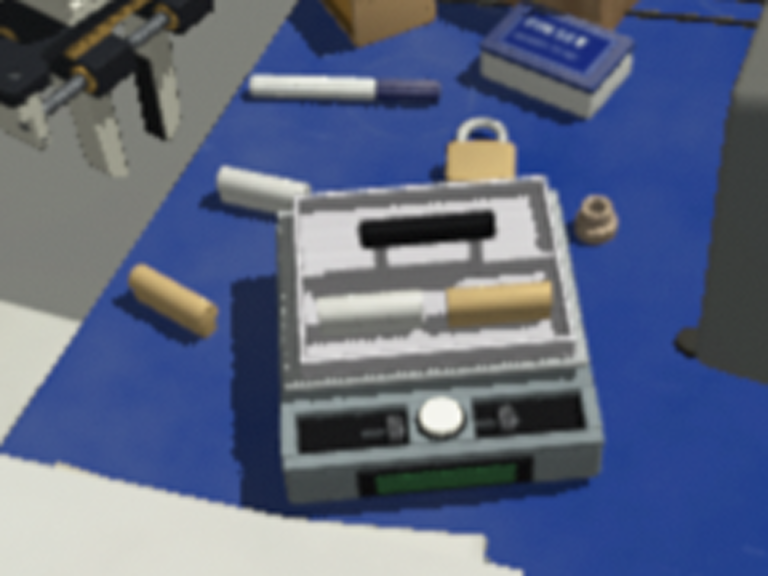

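Both cylinders lie in the front compartment, at (360,305) and (500,300). cb1 is free at (172,300), with the gripper above it.

Call:
drive_tool:
  moves: [30,0,-1,20,0,0,0,30,0,0,40,0,0,0,30,0,0,35,0,0,0,30,0,0,20,0,0,0,30,0,0,10,0,0,0,30,0,0,4,0,0,0,30,0,0,0,0,0,0]

```text
t: 28.2
tool_pos: [0.4315, 0.4092, 0.1963]
orientation: [1.933, 2.476, 0.001]
force: [-0.1, -0.3, 0.5]
opening: 0.0302
gripper_force: 0.0
```

Call:
drive_tool:
  moves: [5,0,0,0,0,0,0,5,0,0,0,0,0,0,5,0,0,0,0,0,0,5,0,0,0,0,0,0]

```text
t: 28.6
tool_pos: [0.4319, 0.4095, 0.1973]
orientation: [1.934, 2.475, 0.004]
force: [0.2, -0.3, 6.0]
opening: 0.0163
gripper_force: 40.0
```

Call:
drive_tool:
  moves: [5,0,0,-15,0,0,0,5,0,0,-30,0,0,0,5,0,0,-40,0,0,0,5,0,0,-35,0,0,0,5,0,0,-10,0,0,0,5,0,0,0,0,0,0]

```text
t: 29.2
tool_pos: [0.4317, 0.4094, 0.3282]
orientation: [1.934, 2.474, 0.006]
force: [-0.2, 0.2, -2.2]
opening: 0.0162
gripper_force: 40.0
```

Call:
drive_tool:
  moves: [5,0,0,0,0,0,-8.2,5,0,0,0,0,0,-8.2,5,0,0,0,0,0,-8.2,5,0,0,0,0,0,-8.2,5,0,0,0,0,0,-8.2,5,-15,0,0,0,0,0,5,-25,0,0,0,0,0,5,-30,0,0,0,0,0]

```text
t: 30.0
tool_pos: [0.4889, 0.3679, 0.3237]
orientation: [-0.95, -2.993, 0.004]
force: [1.5, -0.7, -1.3]
opening: 0.0159
gripper_force: 40.0
```

Run:
```python
from h import *
st(); tray()
```

```text
t 30.0 tcp [0.4889 0.3679 0.3237] x [-0.817  0.577  0.001] y [ 0.577  0.817 -0.003] z [-0.002 -0.002 -1.   ] F [ 1.5 -0.7 -1.3] op 0.0159
  scale frame TCP mm [41.4 87.1] tip z 137.7 yaw err deg (y vs ex) -0.240000000000002 tilt [-0.14 -0.09]
scene 1528 x/y range [[-69.8, 66.9], [-81.8, 73.4]] -35.0
top 736 x/y range [[-67.9, 68.5], [-80.8, 76.8]] -34.3
```

Call:
drive_tool:
  moves: [5,-25,-3,0,0,0,0,5,-20,-3,0,0,0,0,5,-7,0,0,0,0,0,5,0,0,0,0,0,0,5,0,0,0,0,0,0]

```text
t: 30.6
tool_pos: [0.5272, 0.3343, 0.3251]
orientation: [-0.947, -2.994, 0.001]
force: [-0.7, -0.1, -2.5]
opening: 0.0161
gripper_force: 40.0
```

Run:
```python
from h import *
st()
```

```text
t 30.6 tcp [0.5272 0.3343 0.3251] x [-0.818  0.575  0.001] y [ 0.575  0.818 -0.001] z [-0.001 -0.    -1.   ] F [-0.7 -0.1 -2.5] op 0.0161
  scale frame TCP mm [35.9 36.4] tip z 139.1 yaw err deg (y vs ex) -0.10999999999999943 tilt [-0.07 -0.01]
```

Call:
drive_tool:
  moves: [5,-1,-1,15,0,0,0,5,0,0,20,0,0,0,5,0,0,15,0,0,0,5,0,0,10,0,0,0,5,0,0,5,0,0,0,5,0,0,2,0,0,0,5,0,0,2,0,0,0,5,0,0,0,0,0,0]

```text
t: 31.4
tool_pos: [0.5282, 0.3328, 0.2573]
orientation: [0.946, 2.995, 0.001]
force: [-0.8, -0.3, -1.0]
opening: 0.016
gripper_force: 40.0
```

Call:
drive_tool:
  moves: [5,0,0,1,0,0,0,5,0,0,0,0,0,0]

```text
t: 31.6
tool_pos: [0.5282, 0.3327, 0.2563]
orientation: [0.946, 2.995, 0.001]
force: [-0.4, -0.2, -1.3]
opening: 0.016
gripper_force: 40.0
```

Call:
drive_tool:
  moves: [5,0,0,1,0,0,0,5,0,0,0,0,0,0]

```text
t: 31.8
tool_pos: [0.5283, 0.3328, 0.2562]
orientation: [0.945, 2.995, 0.001]
force: [-2.7, -1.5, 7.0]
opening: 0.0162
gripper_force: 40.0
```

Call:
drive_tool:
  moves: [21,0,0,0,0,0,0,21,0,0,0,0,0,0,21,0,0,-10,0,0,0,21,0,0,-25,0,0,0,40,0,0,-35,0,0,0,40,10,15,0,0,0,0,40,20,30,0,0,0,0,40,20,30,0,0,0,0]

```text
t: 32.6
tool_pos: [0.5305, 0.4234, 0.3264]
orientation: [0.948, 2.994, 0.002]
force: [0.4, -0.0, 0.9]
opening: 0.0396
gripper_force: 0.0
```

Call:
drive_tool:
  moves: [40,15,22,0,0,0,0,30,0,0,0,0,0,7.7,30,0,0,0,0,0,7.7,30,0,0,0,0,0,7.7,30,0,0,0,0,0,0,30,0,0,0,0,0,0]

```text
t: 33.2
tool_pos: [0.5305, 0.4494, 0.3252]
orientation: [1.521, 2.749, 0.001]
force: [1.0, 0.1, -0.8]
opening: 0.0298
gripper_force: 0.0
```

Run:
```python
from h import *
to(.5303,.4499,-58.1); c=cam('scene'); P=cloud(c)
m=comp(P,.012,.03,.5303,.4499,.05).astype(np.uint8); n,l,s,_=cv2.connectedComponentsWithStats(m)
for i in range(1,n):
    if s[i,4]>20: print(rect(P,l==i))
tray()
```

```text
t 33.2 tcp [0.5305 0.4494 0.3252] x [-0.531  0.847  0.   ] y [0.847 0.531 0.   ] z [ 0.  0. -1.] F [ 1.   0.1 -0.8] op 0.0298
  scale frame TCP mm [132.   99.8] tip z 139.2 yaw err deg (y vs ex) -22.909999999999997 tilt [0.02 0.01]
  need shift x,y mm [0.5 0.1] world turn -0.2 -> tool z turn 0.2
(array([530.5, 445.3]), array([59.8, 19.6]), -53.2, 207)
scene 1598 x/y range [[-69.8, 66.7], [-81.6, 73.5]] -35.0
top 999 x/y range [[-67.4, 68.5], [-80.8, 77.2]] -34.8
```

Call:
drive_tool:
  moves: [30,0,0,20,0,0,0,30,0,0,40,0,0,0,30,0,0,35,0,0,0,30,0,0,20,0,0,0,30,0,0,10,0,0,0,30,0,0,4,0,0,0,30,0,0,0,0,0,0]

```text
t: 34.05
tool_pos: [0.5307, 0.4495, 0.1964]
orientation: [1.526, 2.746, 0.001]
force: [0.5, -0.1, 0.6]
opening: 0.03
gripper_force: 0.0
```

Call:
drive_tool:
  moves: [5,0,0,0,0,0,0,5,0,0,0,0,0,0,5,0,0,0,0,0,0,5,0,0,0,0,0,0]

```text
t: 34.45
tool_pos: [0.5311, 0.4498, 0.1975]
orientation: [1.526, 2.745, 0.004]
force: [0.1, -0.1, 5.5]
opening: 0.016
gripper_force: 40.0
```

Call:
drive_tool:
  moves: [5,0,0,-15,0,0,0,5,0,0,-30,0,0,0,5,0,0,-40,0,0,0,5,0,0,-35,0,0,0,5,0,0,-10,0,0,0,5,0,0,0,0,0,0]

```text
t: 35.05
tool_pos: [0.5309, 0.4497, 0.3286]
orientation: [1.525, 2.744, 0.006]
force: [1.0, 0.2, -2.2]
opening: 0.0159
gripper_force: 40.0
```

Call:
drive_tool:
  moves: [5,0,0,0,0,0,-7.7,5,0,0,0,0,0,-7.7,5,0,0,0,0,0,-7.7,5,-10,-10,0,0,0,0,5,-30,-25,0,0,0,0,5,-35,-30,0,0,0,0,5,-35,-25,0,0,0,0,5,-27,-8,0,0,0,0]

```text
t: 35.85
tool_pos: [0.5861, 0.2864, 0.3236]
orientation: [-0.954, -2.991, 0.005]
force: [1.0, 0.5, -1.5]
opening: 0.0159
gripper_force: 40.0
```

Call:
drive_tool:
  moves: [5,0,0,0,0,0,0,5,0,0,0,0,0,0]

```text
t: 36.05
tool_pos: [0.5862, 0.289, 0.324]
orientation: [-0.953, -2.991, 0.002]
force: [0.1, 0.2, -0.4]
opening: 0.0154
gripper_force: 40.0
```

Run:
```python
from h import *
st(); tray()
```

```text
t 36.05 tcp [0.5862 0.289  0.324 ] x [-0.816  0.578  0.002] y [ 0.578  0.816 -0.002] z [-0.003 -0.001 -1.   ] F [ 0.1  0.2 -0.4] op 0.0154
  scale frame TCP mm [ 32.6 -37.9] tip z 138.0 yaw err deg (y vs ex) -0.3299999999999983 tilt [-0.14 -0.05]
scene 1582 x/y range [[-69.7, 66.5], [-81.7, 73.3]] -34.9
top 641 x/y range [[-67.7, 68.0], [-78.6, 77.3]] -34.7
```

Call:
drive_tool:
  moves: [5,-1,2.4,15,0,0,0,5,0,0,20,0,0,0,5,0,0,15,0,0,0,5,0,0,10,0,0,0,5,0,0,5,0,0,0,5,0,0,2,0,0,0,5,0,0,2,0,0,0,5,0,0,0,0,0,0]

```text
t: 36.95
tool_pos: [0.5888, 0.292, 0.2573]
orientation: [0.946, 2.995, 0.001]
force: [0.3, -0.1, -1.4]
opening: 0.016
gripper_force: 40.0
```

Call:
drive_tool:
  moves: [5,0,0,1,0,0,0,5,0,0,0,0,0,0]

```text
t: 37.15
tool_pos: [0.5889, 0.292, 0.2566]
orientation: [0.946, 2.995, 0.001]
force: [0.4, 0.5, 0.1]
opening: 0.0156
gripper_force: 40.0
```

Call:
drive_tool:
  moves: [5,0,0,1,0,0,0,5,0,0,0,0,0,0]

```text
t: 37.35
tool_pos: [0.5889, 0.292, 0.2565]
orientation: [0.945, 2.995, 0.002]
force: [-2.3, -0.9, 7.4]
opening: 0.016
gripper_force: 40.0
```

Call:
drive_tool:
  moves: [21,0,0,0,0,0,0,21,0,0,0,0,0,0,21,0,0,-10,0,0,0,21,0,0,-25,0,0,0,40,0,0,-35,0,0,0,40,0,-20,0,0,0,0,40,0,-35,0,0,0,0,40,-5,-40,0,0,0,0]

```text
t: 38.15
tool_pos: [0.5375, 0.2112, 0.3258]
orientation: [0.943, 2.995, 0.002]
force: [0.2, -0.5, 0.9]
opening: 0.0398
gripper_force: 0.0
```

Call:
drive_tool:
  moves: [40,-10,-40,0,0,0,0,40,-9,-24,0,0,0,0,40,0,0,0,0,0,0,40,0,0,0,0,0,0]

```text
t: 38.55
tool_pos: [0.5171, 0.1477, 0.3256]
orientation: [0.947, 2.994, 0.002]
force: [-0.5, 0.0, -0.4]
opening: 0.0399
gripper_force: 0.0
```

Run:
```python
from h import *
st(); tray(); c=cam('scene'); save(c,'s6.png',(200,160,400,320),4)
```

```text
t 38.55 tcp [0.5171 0.1477 0.3256] x [-0.818  0.575 -0.001] y [0.575 0.818 0.001] z [ 0.001  0.001 -1.   ] F [-0.5  0.  -0.4] op 0.0399
  scale frame TCP mm [-122.7  -62.3] tip z 139.6 yaw err deg (y vs ex) -0.11999999999999744 tilt [0.08 0.04]
scene 1172 x/y range [[-69.8, 66.9], [-59.4, 73.5]] 55.1
top 880 x/y range [[-67.8, 68.4], [-80.5, 77.3]] -34.7
```

View pics/s6.png

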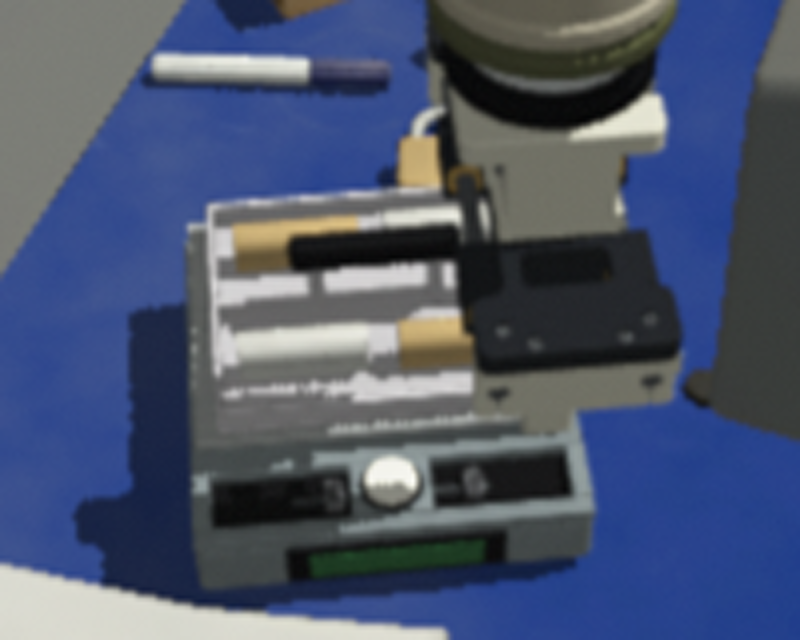

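All four cylinders are in the tray, at (290,240), (420,215), (300,343) and (435,340). The hold nub is still off at (475,482), so I'll lower into its recess.

Call:
drive_tool:
  moves: [40,0,0,25,0,0,0,40,0,0,30,0,0,0,40,0,0,25,0,0,0,40,0,0,12,0,0,0,40,0,0,6,0,0,0,40,0,0,2,0,0,0,40,0,0,0,0,0,0]

```text
t: 39.4
tool_pos: [0.5174, 0.1482, 0.2256]
orientation: [0.945, 2.995, 0.001]
force: [0.6, 0.2, -0.2]
opening: 0.0397
gripper_force: 0.0
```

Call:
drive_tool:
  moves: [40,6,0,0,0,0,0,40,5,0,0,0,0,0,40,3,0,0,0,0,0,40,3,0,0,0,0,0,40,3,0,0,0,0,0,40,3,0,0,0,0,0,40,1,0,0,0,0,0,40,0,0,0,0,0,0]

```text
t: 40.2
tool_pos: [0.4984, 0.1609, 0.2254]
orientation: [0.945, 2.991, -0.0]
force: [9.1, -6.6, -2.5]
opening: 0.0398
gripper_force: 5.6
```

Call:
drive_tool:
  moves: [40,1,0,0,0,0,0,40,1,0,0,0,0,0]

```text
t: 40.4
tool_pos: [0.4976, 0.1614, 0.2256]
orientation: [0.945, 2.988, -0.001]
force: [16.8, -11.7, -6.8]
opening: 0.0398
gripper_force: 10.2
```

Run:
```python
from h import *
st()
```

```text
t 40.4 tcp [0.4976 0.1614 0.2256] x [-0.818  0.575 -0.007] y [0.575 0.818 0.002] z [ 0.007 -0.003 -1.   ] F [ 16.8 -11.7  -6.8] op 0.0398
  scale frame TCP mm [-122.7  -38.5] tip z 39.6 yaw err deg (y vs ex) -0.09000000000000341 tilt [ 0.39 -0.16]
```

At 20 N the tool stands at y −38.5. This mirrors the power side's +35.7 about a −1.4 mm centre, so hold is fully over. I'll back off and retreat.

Call:
drive_tool:
  moves: [40,-5,0,0,0,0,0,40,-5,0,0,0,0,0,40,0,0,-20,0,0,0,40,0,0,-35,0,0,0,40,0,0,-40,0,0,0,40,0,-30,-30,0,0,0,40,0,-40,-20,0,0,0,40,0,-40,0,0,0,0]

```text
t: 41.2
tool_pos: [0.4406, 0.0666, 0.3731]
orientation: [0.942, 2.992, 0.003]
force: [1.0, -0.6, -0.8]
opening: 0.0401
gripper_force: 0.0
```

Call:
drive_tool:
  moves: [40,0,-20,0,0,0,0,40,0,0,0,0,0,0,40,0,0,0,0,0,0,40,0,0,0,0,0,0]

```text
t: 41.6
tool_pos: [0.4294, 0.0512, 0.3696]
orientation: [-0.945, -2.996, -0.0]
force: [1.1, -0.4, -0.3]
opening: 0.0402
gripper_force: 0.0
```

Run:
```python
from h import *
st(); tray(); c=cam('scene'); save(c,'s7.png',(200,160,400,320),4)
```

```text
t 41.6 tcp [0.4294 0.0512 0.3696] x [-0.819  0.574  0.001] y [0.574 0.819 0.   ] z [-0.  0. -1.] F [ 1.1 -0.4 -0.3] op 0.0402
  scale frame TCP mm [-252.1  -45.8] tip z 183.6 yaw err deg (y vs ex) -0.00999999999999801 tilt [-0.03  0.03]
scene 1037 x/y range [[-70.0, 66.7], [-45.0, 73.6]] 55.1
top 1066 x/y range [[-67.5, 68.4], [-80.8, 77.3]] -34.6
```

View pics/s7.png

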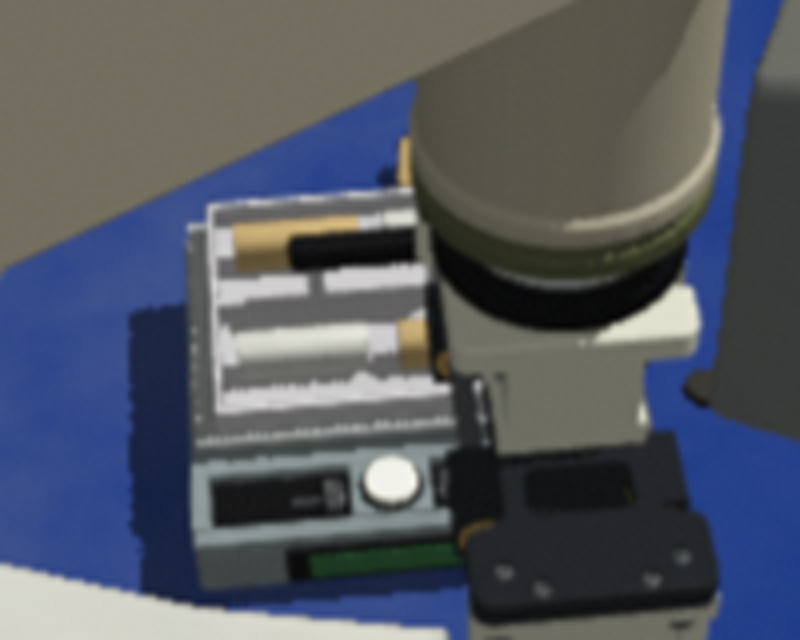

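The hold nub now stands next to the button at (442,482), the button is up, and the tray is centred with its load. I'll hand the job in.

```bash
python3 -c "
from plant import robot
print(robot.close_job())"
```

```text
the job is handed in; nothing more can be done
None
```

The job is handed in: power was slid over, the empty tray set and tared, all four cylinders laid in the tray, and hold slid over. My last measurements showed everything in place, but the hand-in returned no verdict.

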